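# Tip the sample case into the amber bay and push it to the stop

## Task

Tip over the standing clear case of amber castings where it stands, with a push near its top, so that it falls flat inside the amber bay and not the grey one. Once it lies there, push it along the bench with the fingertips until its leading end rests squarely against the metal stop bar of that bay. Never lift or carry the case, do not slide it along while it is still standing, and do not disturb anything else.

Things in the scene. Friction and masses are not known exactly. Their poses are not given: they have to be found in the camera images.
- case: clear-plastic compartment case with pale edges, full of amber resin rings, 0.3 to 0.55 kg, loose, standing on end: 110 wide (x), 40 thick (y), 150 tall (z). Origin: centre of its underside (foot end); z from foot to top. It stands where the two bays meet, a broad face (within 5 degrees) towards each, and tips easily either way over its 40 thickness. Slides on the bench at a few N
- case_center (a point): the middle of the case, 75 above its foot; 20 above the bench when it lies flat
- case_top (a point): centre of the case's top end face, 150 from its foot
- station: fixed laying-down station: a flat printed sheet with a bright aluminium stop bar across each outer end. Origin on the bench at the middle, where the two bays meet; its y runs along the bays, x across them. Stop bars: 160 long (x), 20 thick (y), 30 high, inner faces at y = +215 and -215 in this frame
- bay_amber: the wanted bay: flat printed rectangle with amber-orange border and pale amber middle, 160 across (x) x 215 long (y), under 2 thick, no obstacle. Origin at its centre, 107.5 along the station's +y or -y (differs from run to run), axes parallel to the station's. It reaches from the station's middle to the stop bar on that side
- bay_grey: the unwanted bay: the same, grey, on the other side of the station's middle
- casting_a: bystander: amber resin ring, 34 diameter x 32 high, loose; origin at the centre of its underside
- casting_b: bystander: a second amber resin ring, the same size; origin at the centre of its underside
- casting_c: bystander: clear resin ring, the same size; origin at the centre of its underside
- bobbin: bystander: white copper-wound bobbin, 40 diameter x 30 high, loose; origin at the centre of its underside
- resin: bystander: amber glass bottle, 54 diameter x 130 high, loose; origin at the centre of its underside
- jar: bystander: white jar with blue cap, 60 diameter x 75 high, loose; origin at the centre of its underside
- carton: bystander: small brown cardboard carton, 75 x 45 x 110 high, loose; origin at the centre of its underside

How it is judged:
By the outcome, as a careful person would: the job done as asked, in the order asked, and still so for the second after the job is handed in, with the robot touching nothing.
It also fails if it takes over 43 s, if anything falls off the work surface, if the arm or the gripper's body presses on something with over 40 N, if the wrist force passes 120 N, or if a joint passes its speed limit or range.

## Robot

A 6-joint arm with a two-finger parallel gripper is mounted at the origin on the work surface. World frame = base frame: x ahead of the robot, y to its left, z up, the work surface at z = 0. Lengths are in mm, angles in rad, forces in N, time in s.
With the tool pointing down it reaches from about 275 to 750 mm from the base axis. Payload 10.2 kg.
Tool frame: the origin (TCP) lies midway between the tips of the shut fingers; the grasp point (between the pads) lies 19 mm behind it (ctrl.grip_depth is the distance from the TCP to the grasp point, in mm); y points along the fingers, x is the direction in which the jaws open and shut, and the axes are right-handed (so a half turn about y gives the same grasp; the last joint's range is limited). The gripper opens to 85 mm and grips with 20 to 120 N. Pads are 22 mm wide; open, the fingers measure 114 mm over their backs; the gripper's body (76 mm by 85 mm) begins 54 mm behind the grasp point. The pads swing forward as they close: fully open they stand 13 mm farther back than shut.
Start: joints at [1.028, 0.313, 1.498, -0, 1.331, -0.223], TCP at [165.061, 498.384, 231.294] pointing down, gripper open.
Joint ranges: [-2.94, 2.94], [-0.97, 2.17], [0.19, 2.56], [-1.23, 4.37], [0.02, 3.11], [-2.88, 2.88]. Speed limits (rad/s): [2.39, 2.39, 3.01, 3.14, 3.14, 3.14].

## Interface

Orientations are given as a unit quaternion [w, x, y, z].
In Python, from rig import ctrl gives the robot as it stands. The module is installed in compiled form; this text tells all that it offers.
- The arm moves only by the tool drive_tool, never from a script. Its arguments are lists of equal length, an entry for each row: "gripper": the closure, from 0 (fully open) to 1 (shut); "offset": the shift along the tool's x, y, z in m, a list of three; "turn": the turn about the tool's y in degrees. In form: {"gripper": [gripper, ...], "offset": [[tx, ty, tz], ...], "turn": [turn, ...]}. A call has 1 to 20 rows; each row shifts and turns the commanded pose from where the row before left it, along the tool's axes as they then stand; what a row does not reach is not made up. A row lasts 1/12 s, in which the tool goes at most 41.7 mm and 7.16 degrees, less where a joint would pass 70% of its speed; a pose out of reach is approached as far as the arm can. A call is refused whole if a number of a shift passes 0.0417 or a number of a turn 7.16, either way. A call with a gripper value outside its range is refused whole. The fingers move at their own pace and stop on an object; "force" is the grip in N (left out, the last holds). Time passes only in rows, so rows that do not move let the fingers close. It gives the time, the measured TCP pose, the force and the opening at its end, in the units of the state.
- ctrl.sense(): the state, without advancing time (a new reading comes with each control period).
- ctrl.capture(name): name is "side" or "top"; returns (picture, depth): 400x640x3 uint8, red, green, blue; 400x640 float32, mm along the optical axis (not along the pixel's ray), 0 where there is no reading.
- ctrl.camera_params(name): a dict with "fovy" (degrees; the focal length in pixels is half the picture's height over the tangent of half this angle, whatever the lens; pixels are square), "cx", "cy" (the principal point, pixels), "view" (4x4, takes a point from world to camera coordinates). Camera axes: x right, y down, z forward; pixel columns grow to the right and rows downward; lengths in mm; the calibration is good to about 2 mm. A picture is of the moment at which its call begins. camera_params takes no time and is no camera call.
- ctrl.finish_job(): hands the job in, once; it reports no verdict.
Trained networks look in the newest picture that a camera, given by its name, has taken for a name from the list of things; names that differ only in an ending like _2 or _b are one class to them, and where a whole thing is asked for, a point or a joint stands for the part that bears it (a point fixed in the world has none). Each returns a list of dicts, best first, with "score" (0 to 1); they miss things now and then, are a little off and sometimes report something else, mostly with a low value. They report only what shows in the picture. A call takes as long as a camera call.
- ctrl.boxes_of(camera, query): "centre" ([x, y, z] in mm, in the coordinates of the camera as it stood for that picture, good to about 4 mm: the middle of the surface that is visible of it).
- ctrl.regions_of(camera, query): "mask" (400x640 bool, what is visible of it).
- ctrl.pinpoint(camera, query): "centre" ([x, y, z] in mm, in the coordinates of the camera as it stood for that picture, good to about 4 mm: a listed point, or the origin of a listed thing).
The state is a dict: "time_s": time; "joints": joint angles; "dq": joint speeds; "tau": joint torques, N m; "eef_pos": TCP position; "ee_rot": TCP orientation; "force": force on the tool from outside, world axes, zero at the start; "wrist_torque": the same for the moment, N m; "grip_width": opening from 0.0 (shut) to 1.0 (fully open).
Only numpy, scipy, OpenCV 4.12 (cv2) and the standard library are available. Lean on these libraries where they do the work, as an engineer would, in place of code of your own. Each camera call takes 0.05 s, during which the arm holds its last target.

## Working session

There is one attempt and no reset: what is moved stays moved. The work goes in short steps, Python scripts to look and compute and a tool call to move; the robot and the scene stay as the last step left them, time stands still between calls to the robot, and variables do not carry over. Pictures are saved under pics/ and viewed, and the job is handed in when it is done.

Besides the shell and the picture viewer there is one more tool, called in YAML: its name, and indented under it one key for each argument. drive_tool: Moves the arm, as the interface text tells. Its arguments: {"type":"object","properties":{"gripper":{"type":"array","items":{"type":"number"}},"offset":{"type":"array","items":{"type":"array","items":{"type":"number"}}},"turn":{"type":"array","items":{"type":"number"}},"force":{"type":"number"}},"required":["gripper","offset","turn"]}

```bash
mkdir -p pics; cat > h.py <<'E'
import numpy as np, cv2
from rig import ctrl
def w(cam,p):
    V=np.array(ctrl.camera_params(cam)["view"]); return (np.linalg.inv(V)@np.append(p,1))[:3]
def K(cam):
    P=ctrl.camera_params(cam); f=200/np.tan(np.radians(P["fovy"])/2); return f,P["cx"],P["cy"]
def cloud(cam,d):
    f,cx,cy=K(cam); v,u=np.mgrid[:400,:640]
    X=np.stack([(u-cx)*d/f,(v-cy)*d/f,d,np.ones_like(d)],-1)
    V=np.linalg.inv(np.array(ctrl.camera_params(cam)["view"])); return (X@V.T)[...,:3]
def proj(cam,p):
    f,cx,cy=K(cam); c=np.array(ctrl.camera_params(cam)["view"])@np.append(p,1); return c[0]/c[2]*f+cx,c[1]/c[2]*f+cy
E
python3 - <<'E'
from h import *
s=ctrl.sense(); print(s)
for c in("side","top"):
    im,d=ctrl.capture(c); cv2.imwrite(f"pics/{c}0.png",im[...,::-1]); np.save(f"{c}0.npy",d); np.save(f"{c}0im.npy",im)
    for q in("case","case_center","case_top","station","bay_amber","bay_grey"):
        print(c,q,[(round(r["score"],2),w(c,r["centre"]).round(1).tolist()) for r in ctrl.pinpoint(c,q)][:3])
E
```

```text
{'time_s': 0.0, 'joints': array([ 1.02762132e+00,  3.13439227e-01,  1.49844389e+00,  3.52056969e-07,
        1.33098040e+00, -2.23406889e-01]), 'dq': array([ 6.38324930e-05, -2.03909793e-04,  8.02654858e-04, -2.91872926e-05,
        6.24727850e-04, -4.33714913e-04]), 'tau': array([ 3.81892633e-04, -4.12261927e+01, -2.59741634e+01, -1.31702263e-04,
        4.19246338e-03,  1.58667660e-05]), 'eef_pos': array([164.91164392, 498.15811511, 230.7380203 ]), 'ee_rot': array([-0.57304892,  0.57340038,  0.41360737, -0.41443442]), 'force': array([0.83857157, 0.39675904, 0.11617572]), 'wrist_torque': array([-0.00224241,  0.02380618,  0.03827321]), 'grip_width': 0.9981975628348678}
side case [(0.59, [488.3, 52.2, -3.6]), (0.27, [486.7, 50.5, 146.0])]
side case_center [(0.79, [489.5, 56.1, 72.6])]
side case_top [(0.8, [488.6, 51.0, 147.6])]
side station []
side bay_amber [(0.68, [504.4, 163.7, 0.0]), (0.18, [489.6, 50.6, 149.9])]
side bay_grey [(0.52, [611.1, -21.7, -3.6])]
top case [(0.56, [488.0, 49.4, 2.3])]
top case_center [(0.72, [485.7, 52.9, 73.0])]
top case_top [(0.75, [486.7, 54.7, 152.4])]
top station []
top bay_amber [(0.89, [502.3, 158.9, 1.0]), (0.71, [680.7, 188.5, 1.7])]
top bay_grey [(0.58, [489.1, -52.4, 2.8])]
```

View pics/side0.png

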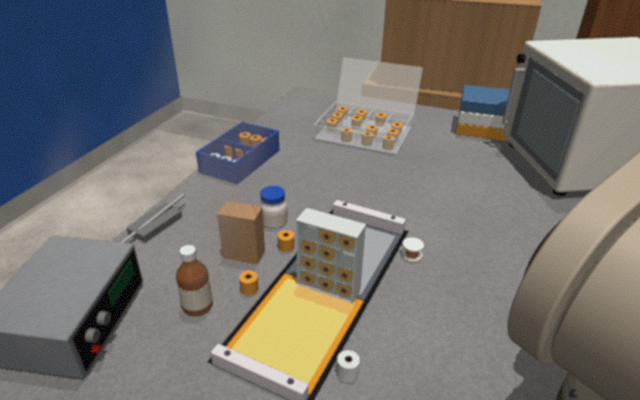

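View pics/top0.png

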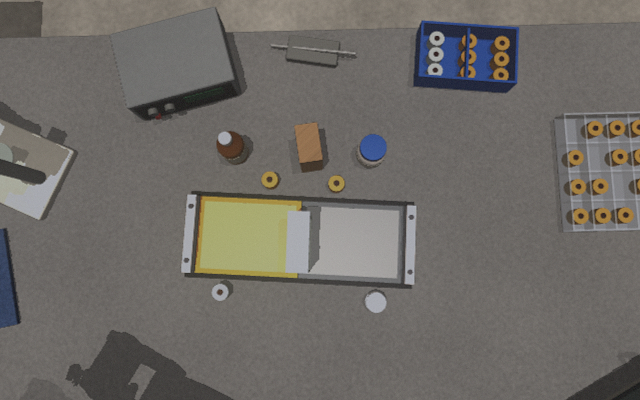

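The top view shows the amber bay on the left (u 197–300) and the grey bay on the right. The case's pale top is at u≈287–310, v≈211–272, and the stop bars are at u≈188 and u≈409. The resin bottle, the carton and two amber rings are on the far side. The clear ring (220,292) and the bobbin (376,302) are on the near side. Next I'll measure the geometry.

```bash
python3 - <<'E'
from h import *
im=np.load("top0im.npy"); d=np.load("top0.npy"); X=cloud("top",d)
z=X[...,2]
m=(z>140)&(z<160)&(abs(X[...,0]-488)<90)&(abs(X[...,1]-52)<60)
p=X[m]; print("top n",len(p),p.mean(0).round(1), cv2.minAreaRect(p[:,:2].astype(np.float32)))
pp=p[:,:2]; print(np.percentile(pp,[2,98],axis=0))
for (u0,u1) in((180,202),(400,420)):
    mm=np.zeros_like(m); mm[190:290,u0:u1]=1; mm&=(z>20)&(z<38)
    q=X[mm]; print("bar",len(q),q.mean(0).round(1),cv2.minAreaRect(q[:,:2].astype(np.float32)))
print("bench z",np.median(z[300:340,250:350]), z[240,240])
for q in("casting_a","casting_c","bobbin","resin","jar","carton"):
    print(q,[(round(r["score"],2),w("top",r["centre"]).round(0).tolist()) for r in ctrl.pinpoint("top",q)][:4])
print(w("top",[0,0,0]))
print(ctrl.sense()["time_s"])
big=cv2.resize(im[180:310,170:430],None,fx=3,fy=3,interpolation=cv2.INTER_CUBIC); cv2.imwrite("pics/topz.png",big[...,::-1])
E
```

```text
top n 1412 [485.1  52.6 149.8] ((485.2838134765625, 52.73972702026367), (40.078006744384766, 109.89111328125), 87.12680053710938)
[[432.17799937  32.75748597]
 [538.05036761  72.65845683]]
bar 849 [510.7 278.9  29.2] ((511.51373291015625, 280.02593994140625), (21.440349578857422, 159.00247192382812), 86.01493835449219)
bar 840 [ 478.7 -167.4   29.5] ((479.3014831542969, -168.53387451171875), (21.247512817382812, 159.8506317138672), 85.86152648925781)
bench z -0.17351209253365596 0.21726227898591333
casting_a [(0.5, [619.0, 115.0, -3.0]), (0.5, [389.0, 216.0, 3.0]), (0.49, [608.0, -28.0, 1.0])]
casting_c [(0.5, [619.0, 115.0, -3.0]), (0.5, [389.0, 216.0, 3.0]), (0.49, [608.0, -28.0, 1.0])]
bobbin [(0.86, [367.0, -99.0, -2.0])]
resin [(0.62, [683.0, 187.0, 0.0])]
jar [(0.81, [672.0, -95.0, -0.0])]
carton [(0.6, [675.0, 32.0, -1.0]), (0.41, [500.0, 162.0, -0.0])]
[ 458.8224905     7.2344608  1020.27998023]
1.0
```

View pics/topz.png

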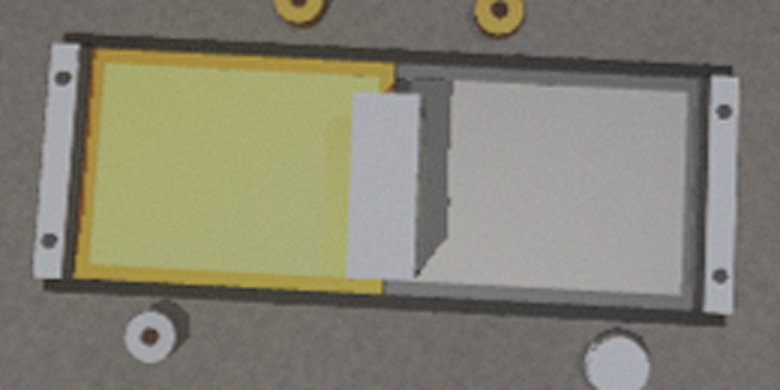

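```bash
cat >> h.py <<'E'
from scipy.spatial.transform import Rotation as Ro
O=np.array([495.4,55.7,0]); 
def st(p):
    U=np.array([.0716,.9974,0]);N=np.array([.9974,-.0716,0]); d=np.asarray(p)-O
    return np.array([d@N,d@U,p[2]])
def tool():
    s=ctrl.sense(); q=s["ee_rot"]; R=Ro.from_quat([q[1],q[2],q[3],q[0]]).as_matrix()
    return s,s["eef_pos"],R
def rep(target=None):
    s,p,R=tool(); print("t",s["time_s"],"tcp",p.round(1),"st",st(p).round(1),"F",s["force"].round(1),"grip",round(s["grip_width"],2))
    print("R",R.round(3).tolist(),"jaw axis deg",np.degrees(np.arctan2(R[1,0],R[0,0])).round(2))
    if target is not None: print("to target tool-axes m",(R.T@(np.array(target)-p)/1000).round(4))
def sw(a,b,z): 
    return O+a*np.array([.9974,-.0716,0])+b*np.array([.0716,.9974,0])+np.array([0,0,z])
E
python3 - <<'E'
from h import *
t=sw(-10,-60,231); print(t); rep(t)
E
```

```text
[481.13   -3.428 231.   ]
t 1.0 tcp [165.  498.4 231.3] st [-361.2  417.9  231.3] F [ 0.7 -0.5 -0. ] grip 1.0
R [[0.314, 0.0, -0.949], [0.949, 0.0, 0.314], [0.0, -1.0, 0.0]] jaw axis deg 71.68
to target tool-axes m [-3.770e-01  3.000e-04 -4.578e-01]
```

drive_tool:
  gripper: [0.4, 0.4, 0.4, 0.4, 0.4, 0.4, 0.4, 0.4, 0.4, 0.4, 0.4, 0.4, 0.4, 0.4, 0.4, 0.4, 0.4, 0.4, 0.4, 0.4]
  offset:
    - [-0.021, 0, -0.0254]
    - [-0.021, 0, -0.0254]
    - [-0.021, 0, -0.0254]
    - [-0.021, 0, -0.0254]
    - [-0.021, 0, -0.0254]
    - [-0.021, 0, -0.0254]
    - [-0.021, 0, -0.0254]
    - [-0.021, 0, -0.0254]
    - [-0.021, 0, -0.0254]
    - [-0.021, 0, -0.0254]
    - [-0.021, 0, -0.0254]
    - [-0.021, 0, -0.0254]
    - [-0.021, 0, -0.0254]
    - [-0.021, 0, -0.0254]
    - [-0.021, 0, -0.0254]
    - [-0.021, 0, -0.0254]
    - [-0.021, 0, -0.0254]
    - [-0.021, 0, -0.0254]
    - [0, 0, 0]
    - [0, 0, 0]
  turn: [0, 0, 0, 0, 0, 0, 0, 0, 0, 0, 0, 0, 0, 0, 0, 0, 0, 0, 7, 7]

```text
time_s: 2.67
eef_pos: [480.8, -5.7, 230.9]
ee_rot: [0.621, -0.621, -0.338, 0.339]
force: [-0.9, -0.2, -0.7]
grip_width: 0.6
```

drive_tool:
  gripper: [0.4, 0.4, 0.4, 0.4, 0.4, 0.4, 0.4, 0.4, 0.4, 0.4, 0.4, 0.4]
  offset:
    - [0, 0, 0]
    - [0, 0, 0]
    - [0, 0, 0]
    - [0, 0, 0]
    - [0, 0, 0]
    - [0, 0, 0]
    - [0, 0, 0]
    - [0, 0, 0]
    - [0, 0, 0]
    - [0, 0, 0]
    - [0, 0, 0]
    - [0, 0, 0]
  turn: [6, 6, 6, 6, 6, 6, 6, 6, 6, 6.6, 0, 0]

```text
time_s: 3.67
eef_pos: [480.3, -4.2, 231.3]
ee_rot: [-0.707, 0.707, -0.017, 0.017]
force: [0.6, 0.4, 0.4]
grip_width: 0.6
```

```bash
python3 - <<'E'
from h import *
rep(sw(-10,-54,130))
im,d=ctrl.capture("side"); cv2.imwrite("pics/s1.png",im[...,::-1])
E
```

```text
t 3.6667 tcp [480.3  -4.2 231.3] st [-10.8 -60.8 231.3] F [0.6 0.4 0.4] grip 0.6
R [[0.999, 0.0, 0.048], [-0.048, -0.0, 0.999], [0.0, -1.0, -0.0]] jaw axis deg -2.73
to target tool-axes m [0.001  0.1013 0.0068]
```

View pics/s1.png

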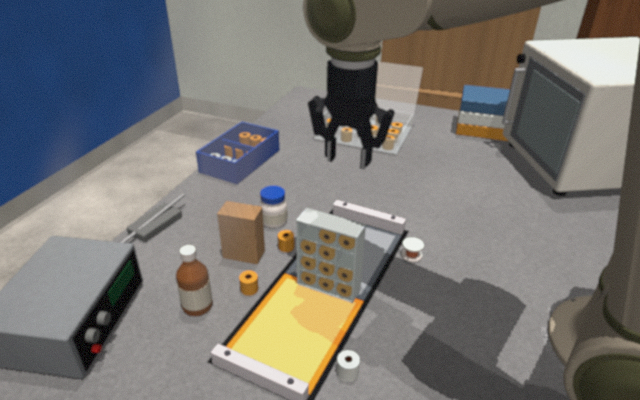

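The gripper stands behind the case on the grey side, with the jaws parallel to the broad face. I'll go down and approach.

drive_tool:
  gripper: [0.4, 0.4, 0.4, 0.4, 0.4, 0.4, 0.4, 0.4, 0.4, 0.4, 0.4, 0.4, 0.4]
  offset:
    - [0, 0.0125, 0]
    - [0, 0.0125, 0]
    - [0, 0.0125, 0]
    - [0, 0.0125, 0]
    - [0, 0.0125, 0]
    - [0, 0.0125, 0]
    - [0, 0.0125, 0]
    - [0, 0.0125, 0]
    - [0, 0, 0.004]
    - [0, 0, 0.004]
    - [0, 0, 0.004]
    - [0, 0, 0]
    - [0, 0, 0]
  turn: [0, 0, 0, 0, 0, 0, 0, 0, 0, 0, 0, 0, 0]

```text
time_s: 4.8
eef_pos: [481.2, 8.0, 132.0]
ee_rot: [-0.707, 0.707, -0.017, 0.018]
force: [-0.6, -0.5, -0.4]
grip_width: 0.602
```

```bash
python3 - <<'E'
from h import *
rep(sw(-10,-35,130))
im,d=ctrl.capture("side"); cv2.imwrite("pics/s2.png",cv2.resize(im[150:330,220:460],None,fx=3,fy=3)[...,::-1])
E
```

```text
t 4.8 tcp [481.2   8.  132. ] st [-10.8 -48.6 132. ] F [-0.6 -0.5 -0.4] grip 0.6
R [[0.999, 0.001, 0.05], [-0.05, -0.0, 0.999], [0.001, -1.0, -0.0]] jaw axis deg -2.86
to target tool-axes m [0.0011 0.002  0.0135]
```

View pics/s2.png

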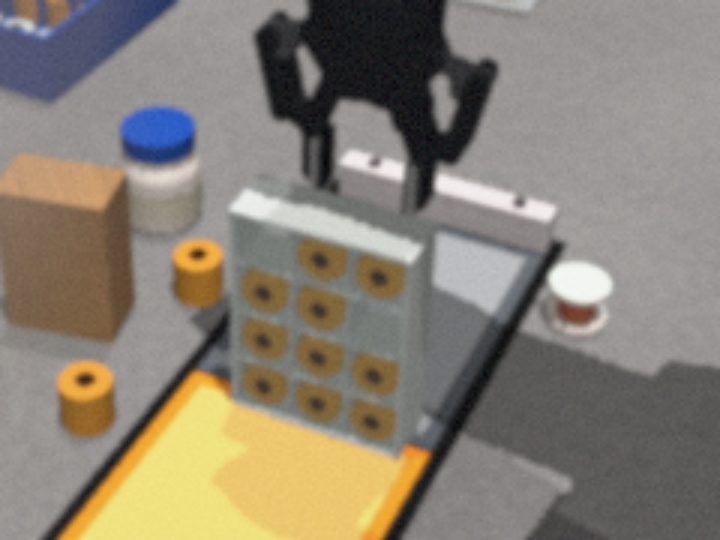

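The fingers are behind the case with their tips just below its top edge. Now the tipping push.

drive_tool:
  gripper: [0.4, 0.4, 0.4, 0.4, 0.4, 0.4, 0.4, 0.4]
  offset:
    - [0, 0, 0.004]
    - [0, 0, 0.004]
    - [0, 0, 0.004]
    - [0, 0, 0.004]
    - [0, 0, 0.004]
    - [0, 0, 0.004]
    - [0, 0, 0.004]
    - [0, 0, 0.004]
  turn: [0, 0, 0, 0, 0, 0, 0, 0]

```text
time_s: 5.52
eef_pos: [482.5, 40.2, 131.3]
ee_rot: [-0.707, 0.707, -0.018, 0.018]
force: [0.4, -0.8, -0.1]
grip_width: 0.595
```

```bash
python3 - <<'E'
from h import *
rep()
im,d=ctrl.capture("side"); cv2.imwrite("pics/s3.png",cv2.resize(im[150:330,220:460],None,fx=3,fy=3)[...,::-1])
E
```

```text
t 5.5167 tcp [482.5  40.2 131.3] st [-11.8 -16.4 131.3] F [ 0.4 -0.8 -0.1] grip 0.59
R [[0.999, -0.0, 0.051], [-0.051, -0.0, 0.999], [-0.0, -1.0, -0.0]] jaw axis deg -2.91
```

View pics/s3.png

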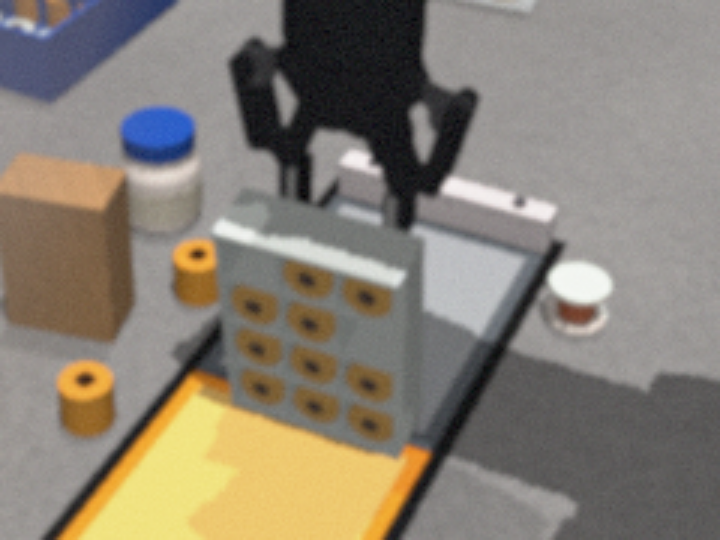

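The case is tilting towards the amber bay about its front bottom edge (≈405,450 in the crop), which hasn't moved. I'll keep pushing past the balance point.

drive_tool:
  gripper: [0.4, 0.4, 0.4, 0.4, 0.4, 0.4, 0.4, 0.4, 0.4, 0.4, 0.4, 0.4, 0.4, 0.4, 0.4, 0.4, 0.4, 0.4]
  offset:
    - [0, 0, 0.004]
    - [0, 0, 0.004]
    - [0, 0, 0.004]
    - [0, 0, 0.004]
    - [0, 0, 0.004]
    - [0, 0, 0.004]
    - [0, 0, 0.004]
    - [0, 0, 0]
    - [0, 0, 0]
    - [0, 0, 0]
    - [0, 0, 0]
    - [0, 0, 0]
    - [0, 0, 0]
    - [0, 0, 0]
    - [0, 0, 0]
    - [0, 0, 0]
    - [0, 0, 0]
    - [0, 0, 0]
  turn: [0, 0, 0, 0, 0, 0, 0, 0, 0, 0, 0, 0, 0, 0, 0, 0, 0, 0]

```text
time_s: 7.07
eef_pos: [483.9, 67.7, 131.3]
ee_rot: [0.707, -0.707, 0.018, -0.018]
force: [-0.3, 0.2, -0.1]
grip_width: 0.601
```

```bash
python3 - <<'E'
from h import *
rep()
im,d=ctrl.capture("side"); cv2.imwrite("pics/s4.png",im[...,::-1])
im,d=ctrl.capture("top"); cv2.imwrite("pics/t4.png",im[...,::-1]); np.save("t4.npy",d)
for q in("case_center","case_top","case"):
  for c in("side","top"): print(c,q,[(round(r["score"],2),w(c,r["centre"]).round(1).tolist(),st(w(c,r["centre"])).round(1)) for r in ctrl.pinpoint(c,q)][:2])
E
```

```text
t 7.0667 tcp [483.9  67.7 131.3] st [-12.3  11.2 131.3] F [-0.3  0.2 -0.1] grip 0.6
R [[0.999, 0.0, 0.051], [-0.051, 0.0, 0.999], [0.0, -1.0, 0.0]] jaw axis deg -2.92
side case_center [(0.82, [493.9, 156.8, 17.6], array([ -8.8, 100.7,  17.6]))]
top case_center [(0.63, [614.9, 114.0, 0.3], array([115. ,  66.7,   0.3]))]
side case_top [(0.67, [495.9, 232.1, 17.8], array([-12.1, 176. ,  17.8]))]
top case_top [(0.78, [495.9, 235.9, 19.4], array([-12.4, 179.8,  19.4]))]
side case [(0.73, [487.6, 80.8, 18.7], array([-9.6, 24.5, 18.7]))]
top case []
```

View pics/s4.png

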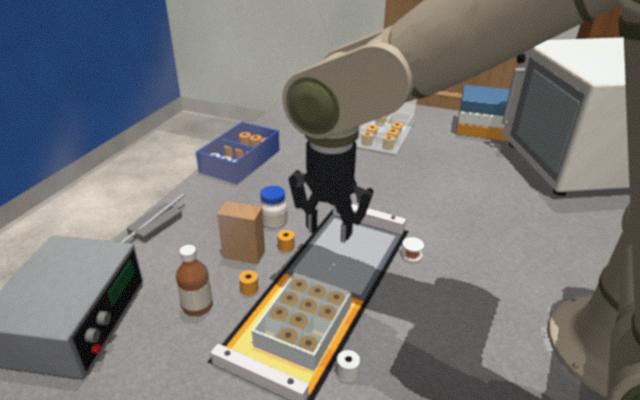

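View pics/t4.png

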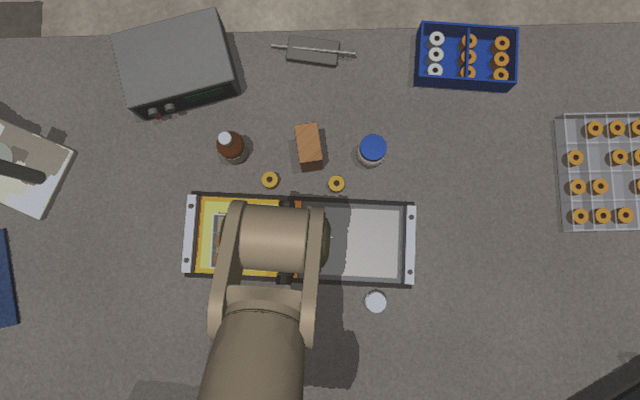

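The case lies flat in the amber bay, its foot end at about 24 mm along the station and its top at about 177, roughly 40 mm short of the bar. Bystanders look unmoved. I'll back off, square up to the station (turn +1.2°) and go down behind the foot end.

drive_tool:
  gripper: [0.4, 0.4, 0.4, 0.4, 0.4, 0.4, 0.4, 0.4, 0.4, 0.4, 0.4, 0.4, 0.4, 0.4, 0.4]
  offset:
    - [0, 0, -0.008]
    - [0, 0, -0.008]
    - [0, 0, -0.008]
    - [0, 0, 0]
    - [0, 0.013, 0]
    - [0, 0.013, 0]
    - [0, 0.013, 0]
    - [0, 0.013, 0]
    - [0, 0.013, 0]
    - [0, 0.013, 0]
    - [0, 0.013, 0]
    - [0, 0.013, 0]
    - [0, 0.013, 0]
    - [0, 0, 0]
    - [0, 0, 0]
  turn: [0, 0, 0, 1.2, 0, 0, 0, 0, 0, 0, 0, 0, 0, 0, 0]

```text
time_s: 8.72
eef_pos: [482.5, 43.6, 14.2]
ee_rot: [0.707, -0.707, 0.026, -0.025]
force: [0.1, 0.2, -0.3]
grip_width: 0.597
```

```bash
python3 - <<'E'
from h import *
rep()
im,d=ctrl.capture("side"); cv2.imwrite("pics/s5.png",cv2.resize(im[180:400,190:450],None,fx=2.6,fy=2.6)[...,::-1])
X=cloud("side",d); z=X[...,2]; S=(X-O)@np.array([[.9974,.0716,0],[-.0716,.9974,0],[0,0,1]])
m=(z>33)&(z<46)&(abs(S[...,0]+10)<75)&(S[...,1]>15)&(S[...,1]<213)
p=S[m]; print(len(p), cv2.minAreaRect(p[:,:2].astype(np.float32)), np.percentile(p,[1,99],axis=0).round(1))
E
```

```text
t 8.7167 tcp [482.5  43.6  14.2] st [-12.  -13.   14.2] F [ 0.1  0.2 -0.3] grip 0.6
R [[0.997, -0.001, 0.073], [-0.073, 0.0, 0.997], [-0.001, -1.0, 0.0]] jaw axis deg -4.18
4747 ((-9.814643859863281, 102.97126770019531), (111.37511444091797, 152.3917694091797), 0.9566743969917297) [[-65.   29.1  34.2]
 [ 43.9 177.7  40.4]]
```

View pics/s5.png

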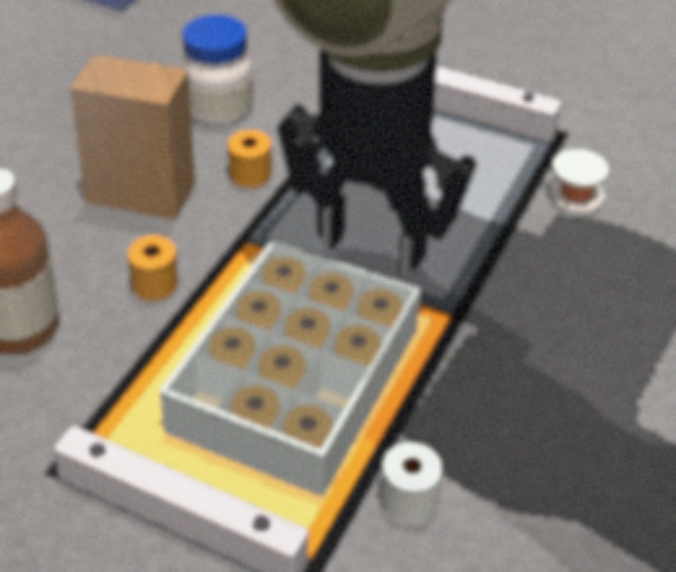

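The case is flat, with its centre at (-10,103) in the station frame, about 1° off in yaw, and a 37 mm gap to the bar. The two fingertips are behind its foot end. Pushing now.

drive_tool:
  gripper: [0.4, 0.4, 0.4, 0.4, 0.4, 0.4, 0.4, 0.4, 0.4, 0.4, 0.4, 0.4, 0.4, 0.4, 0.4, 0.4, 0.4]
  offset:
    - [0.001, 0, 0.005]
    - [0.001, 0, 0.005]
    - [0, 0, 0.005]
    - [0, 0, 0.005]
    - [0, 0, 0.003]
    - [0, 0, 0.003]
    - [0, 0, 0.003]
    - [0, 0, 0.003]
    - [0, 0, 0.003]
    - [0, 0, 0.003]
    - [0, 0, 0.003]
    - [0, 0, 0.003]
    - [0, 0, 0.003]
    - [0, 0, 0.003]
    - [0, 0, 0.003]
    - [0, 0, 0.003]
    - [0, 0, 0]
  turn: [0, 0, 0, 0, 0, 0, 0, 0, 0, 0, 0, 0, 0, 0, 0, 0, 0]

```text
time_s: 10.18
eef_pos: [488.7, 100.1, 14.3]
ee_rot: [0.707, -0.707, 0.025, -0.025]
force: [0.5, 0.3, -0.4]
grip_width: 0.598
```

```bash
cat > look.py <<'E'
from h import *
import sys
n=sys.argv[1]
rep()
im,d=ctrl.capture("side"); cv2.imwrite(f"pics/{n}.png",cv2.resize(im[180:400,190:450],None,fx=2.6,fy=2.6)[...,::-1])
X=cloud("side",d); z=X[...,2]; S=(X-O)@np.array([[.9974,.0716,0],[-.0716,.9974,0],[0,0,1]])
m=(z>36)&(z<46)&(abs(S[...,0]+10)<75)&(S[...,1]>15)&(S[...,1]<230)
p=S[m]; print(len(p), cv2.minAreaRect(p[:,:2].astype(np.float32)), np.percentile(p,[1,99],axis=0).round(1))
E
python3 look.py s6
```

```text
t 10.1833 tcp [488.7 100.1  14.3] st [-9.8 43.8 14.3] F [ 0.5  0.3 -0.4] grip 0.6
R [[0.997, 0.0, 0.072], [-0.072, 0.0, 0.997], [0.0, -1.0, 0.0]] jaw axis deg -4.11
5008 ((-8.02010726928711, 120.48347473144531), (111.40194702148438, 175.7729949951172), 0.026541005820035934) [[-62.7  52.8  36.2]
 [ 45.7 206.6  41.7]]
```

View pics/s6.png

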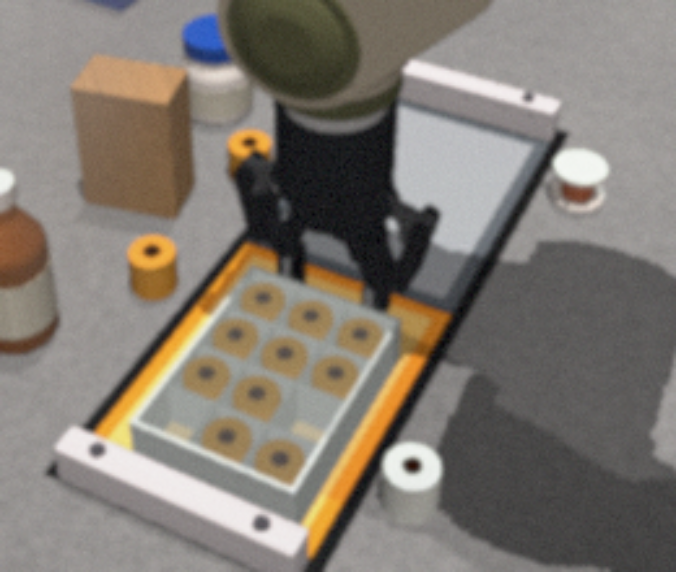

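The case moved straight, its leading end is now at about 207, and roughly 8 mm remains. I'll continue slowly and watch the force.

drive_tool:
  gripper: [0.4, 0.4, 0.4, 0.4, 0.4, 0.4, 0.4]
  offset:
    - [0, 0, 0.0015]
    - [0, 0, 0.0015]
    - [0, 0, 0.0015]
    - [0, 0, 0.0015]
    - [0, 0, 0.001]
    - [0, 0, 0.001]
    - [0, 0, 0]
  turn: [0, 0, 0, 0, 0, 0, 0]

```text
time_s: 10.82
eef_pos: [489.2, 107.7, 14.3]
ee_rot: [0.707, -0.707, 0.025, -0.025]
force: [-0.3, 0.0, -0.0]
grip_width: 0.6
```

drive_tool:
  gripper: [0.4, 0.4]
  offset:
    - [0, 0, 0.001]
    - [0, 0, 0]
  turn: [0, 0]

```text
time_s: 10.98
eef_pos: [489.4, 108.6, 14.3]
ee_rot: [0.707, -0.707, 0.025, -0.025]
force: [-0.6, -0.7, -0.4]
grip_width: 0.602
```

```bash
python3 look.py s7
```

```text
t 10.9833 tcp [489.4 108.6  14.3] st [-9.8 52.3 14.3] F [-0.6 -0.7 -0.4] grip 0.6
R [[0.997, -0.0, 0.072], [-0.072, 0.0, 0.997], [-0.0, -1.0, 0.0]] jaw axis deg -4.12
5137 ((-7.879268646240234, 130.96490478515625), (171.69419860839844, 111.56891632080078), 89.86781311035156) [[-62.6  62.1  36.2]
 [ 45.8 215.1  41.3]]
```

View pics/s7.png

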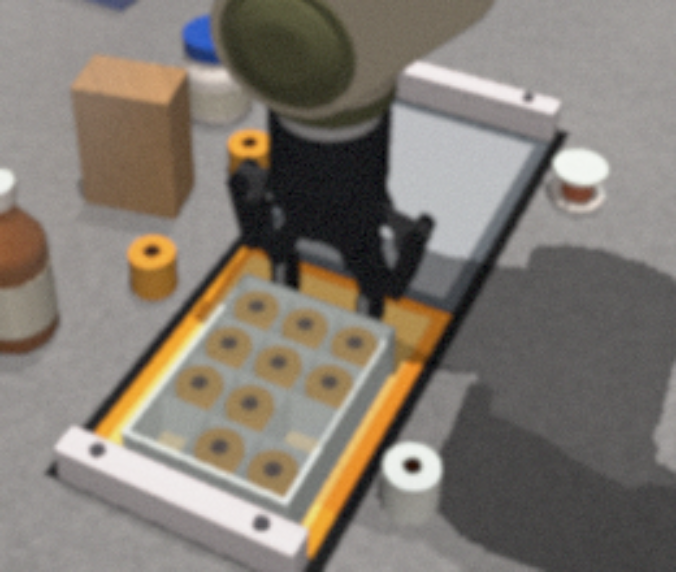

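Almost there. I'll advance 0.7 mm at a time until the force rises.

drive_tool:
  gripper: [0.4, 0.4, 0.4]
  offset:
    - [0, 0, 0.0007]
    - [0, 0, 0.0007]
    - [0, 0, 0.0007]
  turn: [0, 0, 0]

```text
time_s: 11.28
eef_pos: [489.5, 109.8, 14.3]
ee_rot: [-0.706, 0.707, -0.025, 0.025]
force: [-1.2, -13.0, 0.3]
grip_width: 0.599
```

drive_tool:
  gripper: [0.4, 0.4, 0.4]
  offset:
    - [0, 0, 0.0007]
    - [0, 0, 0.0007]
    - [0, 0, 0.0]
  turn: [0, 0, 0]

```text
time_s: 11.53
eef_pos: [489.6, 109.8, 14.3]
ee_rot: [-0.705, 0.708, -0.025, 0.025]
force: [-2.7, -19.7, 1.3]
grip_width: 0.603
```

The force rose to 20 N with no further motion, so the case is against the bar. I'll back off straight, rise and look.

drive_tool:
  gripper: [0.4, 0.4, 0.4, 0.4, 0.4, 0.4, 0.4, 0.4, 0.4, 0.4, 0.4, 0.4, 0.4, 0.4, 0.4, 0.4, 0.4, 0.4, 0.4, 0.4]
  offset:
    - [0, 0, -0.001]
    - [0, 0, -0.001]
    - [0, 0, -0.002]
    - [0, 0, -0.004]
    - [0, 0, -0.008]
    - [0, 0, -0.01]
    - [0, 0, -0.01]
    - [0, 0, -0.01]
    - [0, -0.02, 0]
    - [0, -0.02, 0]
    - [0, -0.02, 0]
    - [0, -0.02, 0]
    - [0, -0.02, 0]
    - [0, -0.02, 0]
    - [0, -0.02, 0]
    - [0, -0.02, 0]
    - [0, -0.02, 0]
    - [0, -0.02, -0.01]
    - [0, 0, -0.02]
    - [0, 0, -0.02]
  turn: [0, 0, 0, 0, 0, 0, 0, 0, 0, 0, 0, 0, 0, 0, 0, 0, 0, 0, 0, 0]

```text
time_s: 13.2
eef_pos: [482.9, 15.0, 215.4]
ee_rot: [-0.707, 0.707, -0.024, 0.026]
force: [0.6, -0.7, 0.0]
grip_width: 0.603
```

drive_tool:
  gripper: [0.4, 0.4, 0.4, 0.4, 0.4, 0.4, 0.4, 0.4]
  offset:
    - [0, 0, -0.025]
    - [0, 0, -0.025]
    - [0, 0, -0.025]
    - [0, 0, -0.025]
    - [0, 0, -0.025]
    - [0, 0, -0.025]
    - [0, 0, -0.025]
    - [0, 0, 0]
  turn: [0, 0, 0, 0, 0, 0, 0, 0]

```text
time_s: 13.87
eef_pos: [469.4, -162.5, 214.1]
ee_rot: [-0.706, 0.707, -0.027, 0.027]
force: [-0.6, -0.2, -0.4]
grip_width: 0.6
```

```bash
python3 look.py s8; python3 - <<'E'
from h import *
im,d=ctrl.capture("top"); cv2.imwrite("pics/t8.png",cv2.resize(im[110:320,170:430],None,fx=3,fy=2.8,interpolation=cv2.INTER_CUBIC)[:590,:,::-1])
X=cloud("top",d); z=X[...,2]; S=(X-O)@np.array([[.9974,.0716,0],[-.0716,.9974,0],[0,0,1]])
for nm,lo,hi,a,b in(("case",36,46,40,225),("bar",24,35,205,245)):
    m=(z>lo)&(z<hi)&(abs(S[...,0])<85)&(S[...,1]>a)&(S[...,1]<b)
    p=S[m]; print(nm,len(p), cv2.minAreaRect(p[:,:2].astype(np.float32)), np.percentile(p,[1,99],axis=0).round(1))
for q in("casting_a","bobbin","resin","jar","carton"):
    print(q,[(round(r["score"],2),w("top",r["centre"]).round(0).tolist()) for r in ctrl.pinpoint("top",q)][:3])
for q in("case_center","case_top","case"): print(q,[(round(r["score"],2),st(w("top",r["centre"])).round(1)) for r in ctrl.pinpoint("top",q)][:2])
E
```

```text
t 13.8667 tcp [ 469.4 -162.5  214.1] st [ -10.3 -219.5  214.1] F [-0.6 -0.2 -0.4] grip 0.6
R [[0.997, -0.0, 0.076], [-0.076, -0.001, 0.997], [-0.0, -1.0, -0.001]] jaw axis deg -4.35
5053 ((-7.912044525146484, 141.85647583007812), (152.91383361816406, 111.43148040771484), 89.9167251586914) [[-62.7  68.5  36.2]
 [ 45.9 216.2  40.5]]
case 4039 ((-10.348194122314453, 140.31613159179688), (150.80831909179688, 109.9854507446289), 89.93370056152344) [[-64.2  66.3  36.3]
 [ 43.4 213.9  44.1]]
bar 684 ((0.13636016845703125, 221.40731811523438), (159.2702178955078, 28.703630447387695), 0.09965004026889801) [[-78.7 215.2  25.5]
 [ 77.7 235.3  34.2]]
casting_a [(0.77, [391.0, 217.0, 0.0]), (0.71, [617.0, 113.0, -1.0]), (0.56, [494.0, 118.0, 23.0])]
bobbin [(0.71, [366.0, -96.0, -4.0])]
resin [(0.7, [684.0, 185.0, 2.0])]
jar [(0.63, [673.0, -95.0, 1.0])]
carton [(0.88, [676.0, 29.0, -1.0])]
case_center [(0.73, array([178.2, -11. ,   1. ])), (0.68, array([-11.2, 138.2,  19.4]))]
case_top [(0.6, array([ -9.8, 219.3,  17.2]))]
case []
```

View pics/s8.png

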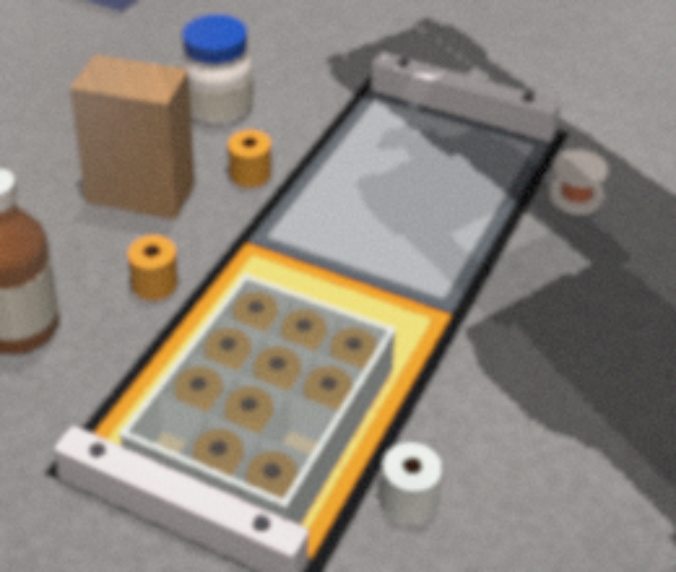

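View pics/t8.png

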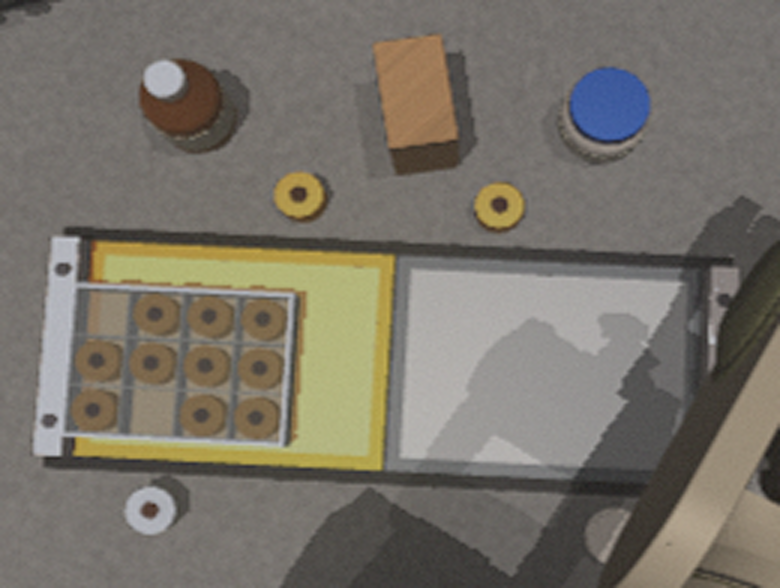

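The case lies flat in the amber bay. Its leading edge touches the bar along its full width, it is parallel to the bar within about 0.2°, and nothing else has moved. I'll hand it in.

```bash
python3 -c "
from rig import ctrl
print(ctrl.sense()['force'].round(1)); print(ctrl.finish_job(), ctrl.sense()['time_s'])"
```

```text
[-0.4  0.3  0.1]
the job is handed in; nothing more can be done
the job is handed in; nothing more can be done
```

The case is lying flat in the amber bay with its leading end against the stop bar, and the job is handed in. The last move ended at about 14 s of the 43 s allowed.

**What I did:** I tipped the case with two fingertips near its top, from the grey side. Halfway through the push its front foot edge had not moved. Once it lay flat, I pushed it about 37 mm on its foot end, square to the station. At the bar the force rose to 20 N and it stopped moving. I then backed off and raised the arm clear.

**Last checks:**
- **Position:** the top camera puts the case from about 65 to 215.5 mm along the station, with the bar's inner face at 215. It is parallel to the bar within about 0.2° and inside the bay's width.
- **Bystanders:** those the networks re-found were within about 3 mm of where they started, which is within measurement error. The clear ring and the bobbin also look unmoved in the pictures.
- **Robot:** it reads no contact force.

**Disagreements:**
- The side camera's edge readings were about 1–2 mm farther along than the top camera's, within the calibration error.
- The network's `case_top` reading was about 4 mm past the bar face, within its stated error.
- Its top guess for `case_center` was off the station, and it returned nothing for `case` in the top view. I discarded those two and relied on the depth measurement and the picture.

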